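# Clip a meal tin onto the galley tray warmer

## Task

Put the lidded meal tin to warm: draw the warmer's sprung curved clip back until it stays back by itself, then set the tin flat on the hot bed, keeping it level, and push it fully home, flush against both the long fixed edge and the end stop, gently (never over 20 N). Then ease the clip forward by its knob so that it presses on the tin, never letting it snap shut. Leave the canister, cup and spoon where they are.

Things in the scene. Friction and masses are not known exactly. Their poses are not given: they have to be found in the camera images.
- warmer: Fixed tray warmer: white slab with a flat dark bed, bed top 35 mm above the worktop. Origin on the worktop under the work area (slab x -97 to +88, y -129 to +106 mm), z up. The bed is open towards -x and -y.
- seat (a point): Point on the bed top where the centre of the tin's underside lies when fully home: (18, 0, 35) mm in the warmer's frame, axes as the warmer's; the tin's 110 mm side then lies along y, its 64 mm side along x. Measured only to a couple of mm: push +x, then +y, until the edges are felt.
- pivot (a point): Hinge axis (vertical) of the clip, at (-50, -95, 35) mm in the warmer's frame; the point lies at bed height.
- clip (a joint): Clip angle, rad: 0 fully forward over the empty bed, 0.9 fully back; grows counter-clockwise from above, the knob swinging to the warmer's -x. Over-centre spring: below 0.5 it drives forward (0.4 Nm at 0, nil at 0.5), above 0.5 it drives back and stays at 0.9 (0.32 Nm). On a tin that is home it rests near 0.08. Let go below 0.5 it snaps shut.
- clip_knob (a point): Middle of the upright black round knob at the clip's free end: 16 mm diameter, 30 mm tall, from 57 to 87 mm above the worktop, this point at 72 mm. The clip is an 8 mm curved round steel bar, 43 to 51 mm above the worktop, below the knob on a thin stem. At joint 0 the knob lies (2, 115) mm from the pivot in the warmer's axes.
- tin: Lidded metal meal tin, 64 (x) x 110 (y) x 24 mm, 0.24 to 0.45 kg, origin at the centre of its underside, same both ways round. On the lid a central rib handle, 12 (x) x 50 (y) mm, top 50 mm above the underside: pinch it across the 12 mm. Starts on the worktop, left or right of the warmer. Slid by the rib it drags with 2 to 10 N, more if pressed down; an edge shows as a further rise.
- canister: White jar with grey cap, 60 mm in diameter, 100 mm tall, origin at the centre of its underside. A bystander on the worktop, on the other side of the warmer from the tin.
- cup: Steel cup, 72 mm across, 80 mm tall, origin at the centre of its underside. A bystander beyond the warmer's left side.
- spoon: Steel spoon lying flat beyond the warmer's right side. A bystander.
- edges: The fixed edges, an L of aluminium bars on the bed, 14 mm high, 12 mm thick; origin 35 mm straight above the warmer's, same axes. Long edge: inner face at x = +50 mm, y -55 to +67, facing -x. End stop: inner face at y = +55 mm, x +4 to +50, facing -y. The tin must not be pressed on them with more than 20 N.
Not all that is in view belongs to the job. Leave any red or turquoise look-alike of the tin alone.

How it is judged (in metres and radians):
On the way, in this order (a step that is already met when the one before it is completed fails the run):
1. the clip is fully back and stays there, not held, before the tin is on the bed (value of joint clip above 0.8 rad and contact force between clip and the fingers below 0.1 N and horizontal distance between tin and seat above 0.05 m), for 0.2 s.
2. with the clip still back, the tin lies flat on the bed, within 2 mm of both edges and square to them (value of joint clip above 0.8 rad and x of tin in the frame of seat between -0.002 and 0.003 m and y of tin in the frame of seat between -0.002 and 0.003 m and z of tin in the frame of seat below 0.003 m and angle between the x axis of tin and the x axis of seat, either way round below 0.03 rad), for 0.2 s.
At the end, for the whole second after the job is handed in: The tin rests flat on the bed within 2 mm of the long edge and of the end stop, square to them within 0.03 rad (3 mm at most past or above the seat point), and the clip is forward (below 0.2 rad) pressing on the tin with more than 1 N (value of joint clip below 0.2 rad and contact force between clip and tin above 1 N and x of tin in the frame of seat between -0.002 and 0.003 m and y of tin in the frame of seat between -0.002 and 0.003 m and z of tin in the frame of seat below 0.003 m and angle between the x axis of tin and the x axis of seat, either way round below 0.03 rad and linear speed of tin below 0.01 m/s); the robot touches nothing.
It fails at once if the tin is forced against the fixed edges with more than 20 N (contact force between tin and edges above 20 N).
It fails at once if the clip snaps forward (faster than 3 rad/s) (velocity of joint clip below -3 rad/s and value of joint clip below 0.45 rad).
It fails at once if the tin is tipped (angle between tin's own z axis and vertical above 0.5 rad).
It fails at once if a bystander is moved by more than 3 cm (distance of any of canister, cup, spoon from where it was at the start of the episode above 0.03 m).
It also fails if it takes over 72 s, if anything falls off the work surface, if the arm or the gripper's body presses on something with over 40 N, if the wrist force passes 120 N, or if a joint passes its speed limit or range.

## Robot

A 7-joint arm with a two-finger parallel gripper is mounted at the origin on the work surface. World frame = base frame: x ahead of the robot, y to its left, z up, the work surface at z = 0. Lengths are in mm, angles in rad, forces in N, time in s.
With the tool pointing down it reaches from about 400 to 900 mm from the base axis. Payload 5.6 kg.
Tool frame: the origin (TCP) lies midway between the tips of the shut fingers; the grasp point (between the pads) lies 19 mm behind it; x points along the fingers, y is the direction in which the jaws open and shut, and the axes are right-handed (so a half turn about x gives the same grasp; the last joint's range is limited). The gripper opens to 92 mm and grips with 3 to 60 N. Pads are 20 mm wide; open, the fingers measure 128 mm over their backs; the gripper's body (75 mm by 189 mm) begins 69 mm behind the grasp point.
Start: joints at [-1.165, 0.468, -0.012, 1.603, 0.006, 1.071, -0.056], TCP at [282.065, 585.618, 214.592] pointing down, gripper open.
Joint ranges: [-2.53, 2.53], [-0.31, 2.02], [-1.57, 1.55], [0.28, 2.44], [-1.29, 4.43], [0.15, 1.84], [-2.92, 2.92]. Speed limits (rad/s): [2.57, 2.57, 3.14, 3.14, 3.14, 3.14, 3.14].

## Interface

Orientations are given as a rotation vector (axis times angle).
In Python, from cell import robot, grip, kin, viewer gives the robot as it stands. Calls block until the motion is done:
- robot.movep(position, orientation): joint-space move of the TCP to a pose.
- robot.servo_line(position, feed=150, rotation=None): straight line of the TCP; rotation=None keeps the orientation; feed is the mean speed in mm/s.
- robot.goto_joints(angles): joint-space move.
- grip(opening, newtons=None): opening from 0.0 (shut) to 1.0 (fully open); newtons is the grip in N (None keeps the last); returns when the fingers have stopped.
- robot.hold(seconds).
- kin.ik(position, orientation): joint angles nearest the present ones, or None.
- robot.observe(): the state.
- viewer.read_camera(name): name is "side" or "top" or "wrist"; returns the picture (480x640x3 uint8, red, green, blue); there is no depth.
- viewer.camera_info(name): a dict with "camera_matrix" (3x3 intrinsics, pixels), "R" (3x3) and "t" (3): a world point X has camera coordinates R X + t. Camera axes: x right, y down, z forward; pixel columns grow to the right and rows downward; lengths in mm; the calibration is good to about 2 mm. A picture is of the moment at which its call begins: read the wrist's pose just before it. camera_info takes no time and is no camera call; for the wrist camera it gives the pose at the moment of the call.
A pose or a line that the arm cannot do raises robot.IKError and nothing moves.
- robot.job_done(): hands the job in, once; it reports no verdict.
Trained networks look in the newest picture that a camera, given by its name, has taken for a name from the list of things; names that differ only in an ending like _2 or _b are one class to them, and where a whole thing is asked for, a point or a joint stands for the part that bears it (a point fixed in the world has none). Each returns a list of dicts, best first, with "confidence" (0 to 1); they miss things now and then, are a little off and sometimes report something else, mostly with a low value. They report only what shows in the picture. A call takes as long as a camera call. They do not tell look-alikes from the thing itself.
- viewer.silhouettes(name, camera): "mask" (480x640 bool, what is visible of it).
- viewer.pinpoint(name, camera): "at" ([x, y, z] in mm, in the coordinates of the camera as it stood for that picture, good to about 4 mm: a listed point, or the origin of a listed thing).
The state is a dict: "t": time; "joints": joint angles; "joint_velocities": joint speeds; "joint_torque": joint torques, N m; "tcp_pos": TCP position; "tcp_rot": TCP orientation; "contact_force": force on the tool from outside, world axes, zero at the start; "wrist_torque": the same for the moment, N m; "grip_width": opening from 0.0 (shut) to 1.0 (fully open).
Only numpy, scipy, OpenCV 4.12 (cv2) and the standard library are available. Lean on these libraries where they do the work, as an engineer would, in place of code of your own. Each camera call takes 0.05 s, during which the arm holds its last target.

## Working session

There is one attempt and no reset: what is moved stays moved. The work goes in short steps, each a Python script; the robot and the scene stay as the last script left them, time stands still between calls to the robot, and variables do not carry over. Pictures are saved under pics/ and viewed, and the job is handed in when it is done.

```bash
ls; mkdir -p pics; python3 - <<'E'
from cell import robot, grip, kin, viewer
import cv2, numpy as np
o=robot.observe(); print({k:np.round(v,3) for k,v in o.items()})
for c in ["top","side"]:
    im=viewer.read_camera(c); cv2.imwrite(f"pics/{c}0.png",im[:,:,::-1])
    i=viewer.camera_info(c); print(c,{k:np.round(v,3).tolist() for k,v in i.items()})
    R=np.array(i["R"]);t=np.array(i["t"])
    for n in ["warmer","tin","clip_knob","pivot","seat","canister","cup","spoon","edges"]:
        for d in viewer.pinpoint(n,c)[:3]:
            print(n,round(d["confidence"],2),np.round(R.T@(np.array(d["at"])-t),1))
print(robot.observe()["t"])
E
```

```text
pics
{'t': np.float64(0.0), 'joints': array([-1.165,  0.468, -0.012,  1.604,  0.006,  1.071, -0.056]), 'joint_velocities': array([-0.002,  0.001,  0.001, -0.001,  0.   , -0.   ,  0.001]), 'joint_torque': array([ 1.0000e-03, -5.2059e+01, -1.2000e-02, -2.4375e+01, -5.7000e-02,
        1.7000e-02,  0.0000e+00]), 'tcp_pos': array([281.86 , 585.068, 213.672]), 'tcp_rot': array([ 0.351,  1.542, -0.353]), 'contact_force': array([0.14 , 0.927, 1.154]), 'wrist_torque': array([-0.036,  0.002, -0.008]), 'grip_width': np.float64(0.998)}
top {'camera_matrix': [[436.66, 0.0, 326.993], [0.0, 436.66, 242.847], [0.0, 0.0, 1.0]], 'R': [[-0.028, -1.0, -0.003], [-0.983, 0.028, -0.181], [0.181, -0.003, -0.983]], 't': [105.144, 527.972, 877.895]}
warmer 0.97 [627.9  30.7   1.5]
tin 0.85 [293.3 357.7  -1.9]
tin 0.83 [421.8 268.9  -1.3]
tin 0.66 [572.9 472.8   5.6]
clip_knob 0.81 [576.9  45.4  70.4]
pivot 0.87 [587.  -70.8  36.5]
seat 0.89 [647.4  32.2  37.1]
canister 0.79 [ 518.1 -310.3    0.8]
cup 0.71 [719.2 266.8  -0. ]
cup 0.54 [626.   30.3   4.2]
spoon 0.76 [ 712.3 -280.3   -0. ]
side {'camera_matrix': [[433.544, 0.0, 323.707], [0.0, 433.544, 231.451], [0.0, 0.0, 1.0]], 'R': [[0.903, -0.429, -0.014], [-0.26, -0.521, -0.813], [0.342, 0.738, -0.582]], 't': [-435.786, 234.334, 917.955]}
warmer 0.73 [6.259e+02 3.280e+01 5.000e-01]
tin 0.84 [292.8 355.4   1.2]
tin 0.79 [572.1 473.3   2.2]
tin 0.67 [426.3 265.6   2.9]
clip_knob 0.58 [574.3  41.4  73.1]
pivot 0.8 [588.7 -69.7  33.6]
pivot 0.63 [ 517.1 -309.2   -2.7]
seat 0.62 [644.5  34.4  34.5]
canister 0.66 [ 517.7 -312.9   -2.5]
cup 0.79 [722.7 268.1   3.1]
spoon 0.77 [ 714.2 -277.2    2. ]
edges 0.64 [626.9  30.5  34. ]
1.0
```

View pics/top0.png

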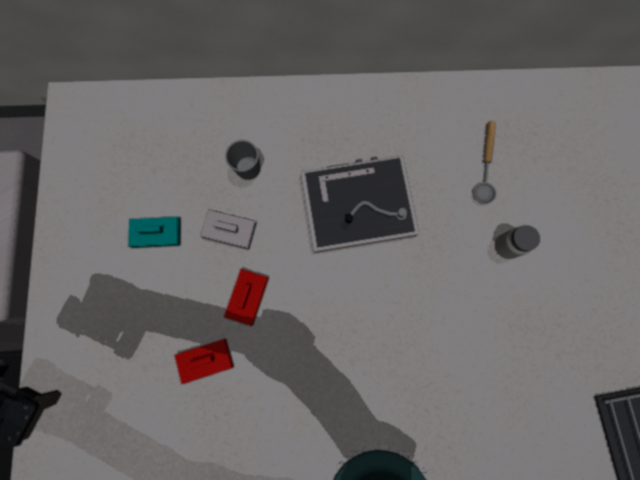

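View pics/side0.png

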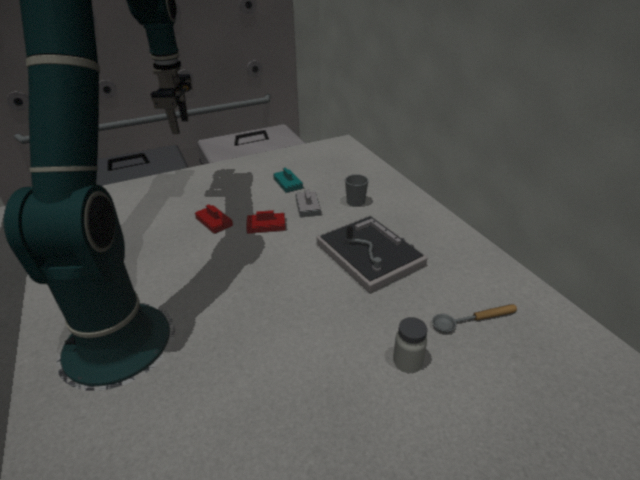

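```bash
cat > h.py <<'E'
from cell import robot, grip, kin, viewer
import cv2, numpy as np
from scipy.spatial.transform import Rotation as Ro
def down(a):
    c,s=np.cos(a),np.sin(a)
    return Ro.from_matrix(np.array([[0,c,s],[0,s,-c],[-1,0,0]])).as_rotvec()
def cam(c):
    i=viewer.camera_info(c); return np.array(i["camera_matrix"]),np.array(i["R"]),np.array(i["t"])
def pin(n,c,C=None):
    K,R,t=C or cam(c)
    return [(round(d["confidence"],2),np.round(R.T@(np.array(d["at"])-t),1)) for d in viewer.pinpoint(n,c)]
def proj(X,C):
    K,R,t=C; p=(np.atleast_2d(X)@R.T+t)@K.T; return p[:,:2]/p[:,2:]
def unproj(uv,z,C):
    K,R,t=C; uv=np.atleast_2d(uv); d=np.c_[uv,np.ones(len(uv))]@np.linalg.inv(K).T@R
    o=-R.T@t; return o+d*((z-o[2])/d[:,2])[:,None]
def snap(c,name,crop=None,scale=1):
    C=cam(c); im=viewer.read_camera(c)[:,:,::-1].copy(); out=im
    if crop: x0,y0,x1,y1=crop; out=im[y0:y1,x0:x1]
    if scale!=1: out=cv2.resize(out,None,fx=scale,fy=scale,interpolation=cv2.INTER_CUBIC)
    cv2.imwrite(f"pics/{name}.png",out); return im,C
E
python3 - <<'E'
from h import *
im=cv2.imread("pics/top0.png")
cv2.imwrite("pics/crop0.png",cv2.resize(im[140:390,110:430],None,fx=2.4,fy=2.4,interpolation=cv2.INTER_CUBIC))
C=cam("wrist");print(np.round(C[0],1),np.round(-C[1].T@C[2]),np.round(C[1],2), robot.observe()["tcp_pos"])
R=Ro.from_rotvec(robot.observe()["tcp_rot"]).as_matrix(); print(np.round(R,3)); print(R.T@(-C[1].T@C[2]-robot.observe()["tcp_pos"]))
C=cam("top"); print(unproj([228,228],24,C))
for a in np.arange(-3.14,3.2,0.4): 
    print(round(a,2), [None if (q:=kin.ik(p,down(a))) is None else np.round(q,2).tolist() for p in ([520,190,200],)])
E
```

```text
[[346.9   0.  318.6]
 [  0.  346.9 236.4]
 [  0.    0.    1. ]] [211. 620. 385.] [[ 0.43  0.9   0.  ]
 [ 0.87 -0.42  0.28]
 [ 0.25 -0.12 -0.96]] [282.02471253 585.62163675 214.59623594]
[[ 0.     0.434  0.901]
 [ 0.     0.901 -0.434]
 [-1.     0.     0.   ]]
[-170.58982074    0.42638101  -78.60153574]
[[574.44826014 306.35498466  24.        ]]
-3.14 [[-0.24, 0.34, -0.21, 1.85, 0.08, 0.97, 2.66]]
-2.74 [[-1.35, 0.68, 1.35, 1.91, -0.73, 1.18, -2.46]]
-2.34 [[-1.35, 0.68, 1.35, 1.91, -0.73, 1.18, -2.06]]
-1.94 [[-0.98, 0.37, 0.71, 1.89, -0.29, 0.98, -2.08]]
-1.54 [[-0.92, 0.36, 0.64, 1.89, -0.26, 0.98, -1.71]]
-1.14 [[-0.86, 0.35, 0.56, 1.89, -0.22, 0.97, -1.34]]
-0.74 [[-0.81, 0.34, 0.49, 1.88, -0.19, 0.97, -0.97]]
-0.34 [[-0.78, 0.33, 0.45, 1.88, -0.18, 0.97, -0.59]]
0.06 [[-0.72, 0.33, 0.37, 1.88, -0.14, 0.96, -0.22]]
0.46 [[-0.65, 0.32, 0.29, 1.87, -0.11, 0.96, 0.15]]
0.86 [[-0.59, 0.32, 0.22, 1.87, -0.08, 0.96, 0.52]]
1.26 [[-0.52, 0.32, 0.14, 1.86, -0.05, 0.96, 0.9]]
1.66 [[-0.47, 0.32, 0.07, 1.86, -0.03, 0.96, 1.28]]
2.06 [[-0.41, 0.32, -0.01, 1.86, 0.0, 0.96, 1.65]]
2.46 [[-0.35, 0.33, -0.08, 1.85, 0.03, 0.96, 2.02]]
2.86 [[-0.28, 0.33, -0.15, 1.85, 0.06, 0.97, 2.39]]
```

View pics/crop0.png

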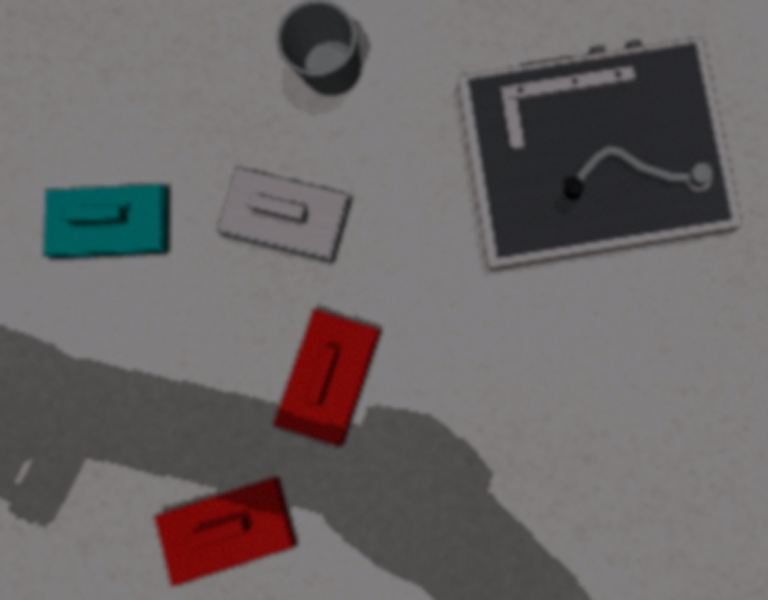

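Candidates for the tin in the top picture: metal (228,228), turquoise (154,232), red (246,296) and red (204,361). The metal one fits "metal meal tin", and the turquoise and red ones are the look-alikes to leave alone. The crop confirms this: the metal one has the lid and rib. The warmer is at about (360,203). Its clip is forward, with the black knob at (349,218) and the pivot at (402,213).

Next I look from the wrist over the warmer.

```bash
python3 - <<'E'
from h import *
robot.movep([600,60,250],down(0.12))
im,C=snap("wrist","w1")
np.savez("w1.npz",im=im,K=C[0],R=C[1],t=C[2])
for n in ["warmer","clip_knob","pivot","seat","edges"]: print(n,pin(n,"wrist",C)[:2])
o=robot.observe();print(o["t"],o["tcp_pos"],o["contact_force"])
E
```

```text
warmer [(0.82, array([630.3,  27.9,   3.7]))]
clip_knob [(0.66, array([593.8, -72.6,  35.5]))]
pivot [(0.79, array([595.9, -70.2,  33.8]))]
seat [(0.56, array([647.4,  31. ,  35.8]))]
edges []
3.5 [599.95501781  60.41201263 249.91364655] [ 0.14276644 -0.32000678  0.1082426 ]
```

View pics/w1.png

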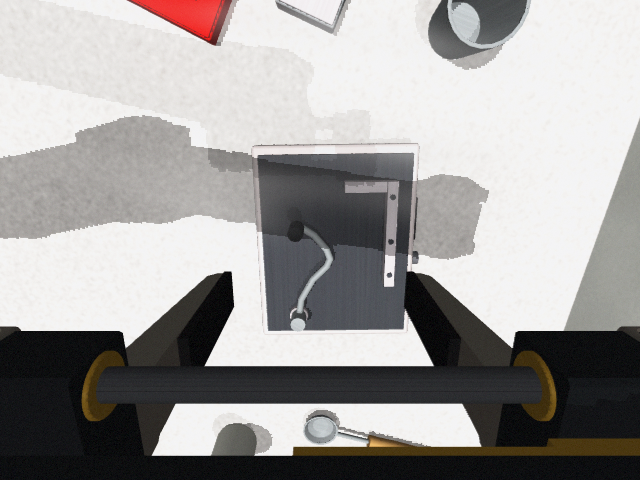

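```bash
python3 - <<'E'
from h import *
d=np.load("w1.npz");im=d["im"];C=(d["K"],d["R"],d["t"])
g=cv2.cvtColor(im,cv2.COLOR_BGR2GRAY)
# rectify plane z=35 to 3px/mm, world x[500..760], y[-140..180]
s=3
xs,ys=np.meshgrid(np.arange(500,760,1/s),np.arange(-140,180,1/s))
uv=proj(np.c_[xs.ravel(),ys.ravel(),np.full(xs.size,35.)],C).astype(np.float32)
r=cv2.remap(im,uv[:,0].reshape(xs.shape),uv[:,1].reshape(xs.shape),cv2.INTER_LINEAR)
gr=cv2.cvtColor(r,cv2.COLOR_BGR2GRAY)
m=(gr<95).astype(np.uint8); m=cv2.morphologyEx(m,cv2.MORPH_OPEN,np.ones((9,9)));m=cv2.morphologyEx(m,cv2.MORPH_CLOSE,np.ones((61,61)))
m[:int(( -95+140)*s)]&=1
cs=max(cv2.findContours(m,0,1)[0],key=cv2.contourArea)
rr=cv2.minAreaRect(cs); print("rect c",rr[0][0]/s+500,rr[0][1]/s-140,np.array(rr[1])/s,rr[2])
def T(p,o,th):
    c,sn=np.cos(th),np.sin(th); p=np.atleast_2d(p); return np.c_[o[0]+c*p[:,0]-sn*p[:,1],o[1]+sn*p[:,0]+c*p[:,1]]
def draw(img,o,th):
    for P in ([(-97,-129),(88,-129),(88,106),(-97,106)],[(50,-55),(62,-55),(62,67),(4,67),(4,55),(50,55)],[(-14,-55),(50,-55),(50,55),(-14,55)]):
        q=((T(P,o,th)-[500,-140])*s).astype(int); cv2.polylines(img,[q],True,(0,255,0) ,1)
    for p in [(-50,-95),(18,0)]:
        q=((T(p,o,th)-[500,-140])*s).astype(int)[0]; cv2.circle(img,tuple(map(int,q)),4,(0,0,255),1)
th=0.1
v=r.copy()
cv2.drawContours(v,[cs],-1,(255,0,0),1)
draw(v,(629,30),0.07)
v=cv2.resize(v[::-1],None,fx=0.62,fy=0.62)
cv2.imwrite("pics/rect1.png",v);print(v.shape)
E
```

```text
rect c 643.3333129882812 9.83331298828125 [232.66662598 224.99995931] -0.0
(595, 484, 3)
```

View pics/rect1.png

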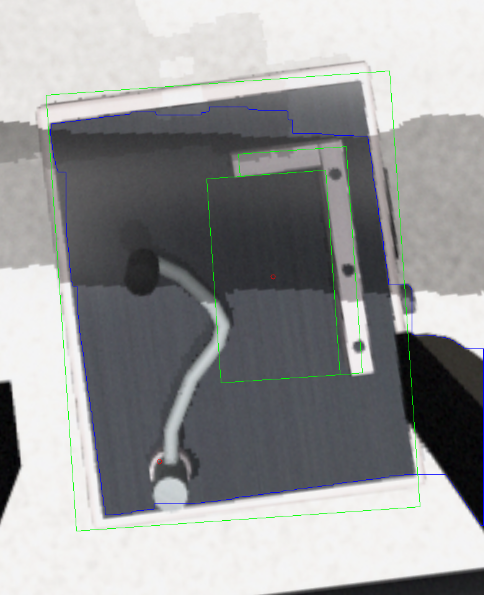

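```bash
cat >> h.py <<'E'
def T(p,o,th):
    c,sn=np.cos(th),np.sin(th); p=np.atleast_2d(p).astype(float); r=p.copy(); r[:,0]=o[0]+c*p[:,0]-sn*p[:,1]; r[:,1]=o[1]+sn*p[:,0]+c*p[:,1]; return r
E
python3 - <<'E'
from h import *
from scipy.optimize import minimize
d=np.load("w1.npz");im=d["im"];C=(d["K"],d["R"],d["t"])
g=cv2.GaussianBlur(cv2.cvtColor(im,cv2.COLOR_BGR2GRAY),(0,0),1.0).astype(float)
from scipy.ndimage import map_coordinates
def seg(a,b,z,n=60): 
    return np.c_[np.linspace(a,b,n),np.full(n,z)]
def samp(P,o,th): 
    uv=proj(T(P,o,th),C); return map_coordinates(g,[uv[:,1],uv[:,0]],order=1)
def cost(p):
    o=p[:2];th=p[2];i=p[3]; e=1.5; s=0
    x0,x1,y0,y1=-97+i,88-i,-129+i,106-i
    # rim outside brighter than bed inside
    for a,b,n in [((x0,y0+10),(x0,y1-10),(-1,0)),((x0+10,y1),(x1-10,y1),(0,1)),((x1,y0+70),(x1,y1-10),(1,0)),((x0+60,y0),(x1-30,y0),(0,-1))]:
        P=seg(a,b,35); N=np.array([n[0],n[1],0])*e
        s-=np.mean(np.clip(samp(P+N,o,th)-samp(P-N,o,th),0,60))
    for a,b,n in [((50,-50),(50,52),(1,0)),((6,55),(48,55),(0,1))]:
        P=seg(a,b,49); N=np.array([n[0],n[1],0])*e
        s-=np.mean(np.clip(samp(P+N,o,th)-samp(P-N,o,th),0,60))
    return s
best=None
for dx in (-3,0,3):
  for dy in (-3,0,3):
    r=minimize(cost,[628+dx,31.3+dy,0.1335,9],method="Nelder-Mead",options=dict(initial_simplex=[[628+dx,31.3+dy,0.1335,9],[630+dx,31.3+dy,0.1335,9],[628+dx,33.3+dy,0.1335,9],[628+dx,31.3+dy,0.145,9],[628+dx,31.3+dy,0.1335,10]]))
    if best is None or r.fun<best.fun: best=r
print(best.x,best.fun)
o=best.x[:2];th=best.x[2]
v=cv2.resize(im[110:350,220:450],None,fx=3.4,fy=3.4,interpolation=cv2.INTER_CUBIC)
v=v[:600*4//3]
def line(P,z,cl):
    q=((proj(T(np.c_[P,np.full(len(P),z)],o,th),C)-[220,110]+.5)*3.4-.5).astype(int); cv2.polylines(v,[q],True,cl,1)
i=best.x[3]
line([(-97,-129),(88,-129),(88,106),(-97,106)],35,(0,255,0));line([(-97+i,-129+i),(88-i,-129+i),(88-i,106-i),(-97+i,106-i)],35,(0,255,255))
line([(50,-55),(62,-55),(62,67),(4,67),(4,55),(50,55)],49,(0,255,0))
a=np.linspace(0,6.28,30);circ=np.c_[np.cos(a),np.sin(a)]*8
line(circ+[-48,20],87,(0,0,255));line(circ+[-48,20],57,(255,0,0));line(circ+[-50,-95],35,(0,0,255))
v=cv2.resize(v,None,fx=0.72,fy=0.72,interpolation=cv2.INTER_AREA);cv2.imwrite("pics/ov1.png",v);print(v.shape)
E
```

```text
[6.27554576e+02 3.07955572e+01 1.36259801e-01 8.46248539e+00] -348.6812780433367
(576, 563, 3)
```

View pics/ov1.png

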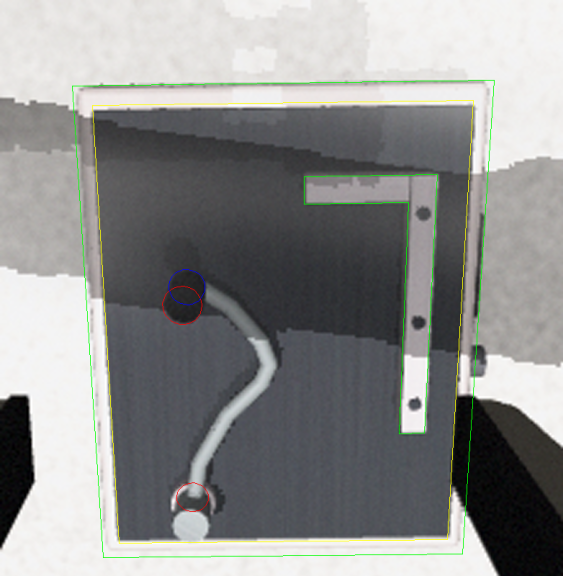

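The wrist picture shows the slab with its L-shaped edges at about (390,230) and the knob at (296,231). The fitted outline lies on the bars, which gives the warmer at (627.6, 30.8) with yaw 0.136. The clip is at 0.

Next: draw the clip back.

```bash
cat >> h.py <<'E'
W=np.array([627.55,30.8]);TH=0.136
def knob(q):
    c,s=np.cos(q),np.sin(q); return T([[-50+2*c-115*s,-95+2*s+115*c]],W,TH)[0]
E
python3 - <<'E'
from h import *
g=grip(0.45); 
k=knob(0); print(k)
robot.movep([*k,130],down(TH))
im,C=snap("wrist","w2"); print(pin("clip_knob","wrist",C)[:1], pin("warmer","wrist",C)[:1])
robot.servo_line([*k,60],feed=80)
print(np.round(robot.observe()["contact_force"],1),grip(0.0,20),robot.observe()["grip_width"],robot.observe()["t"],np.round(robot.observe()["contact_force"],1))
E
```

```text
[577.28159732  44.10742996]
[(0.65, array([574. ,  40.1,  69.8]))] [(0.77, array([630.9,  30.9,   2.4]))]
[ 0.  -0.6  0.1] False 0.16499675764565794 6.6 [ 1.2 -0.3 -0.6]
```

View pics/w2.png

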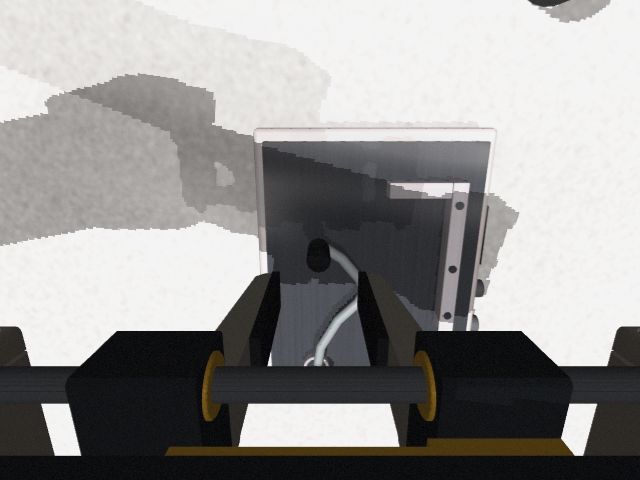

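The grip stopped at 15 mm, so it is on the 16 mm knob, which appeared centred between the fingers at (318,255).

Now the arc back.

```bash
python3 - <<'E'
from h import *
for q in [0.12,0.25,0.38,0.5,0.62,0.75,0.87]:
    robot.servo_line([*knob(q),60],feed=60,rotation=down(TH+q))
    o=robot.observe();f=o["contact_force"];u=np.array([np.cos(TH+q),np.sin(TH+q)])
    print(q,round(o["t"],2),"tang",round(f[:2]@u,1),"rad",round(f[:2]@[-u[1],u[0]],1),round(f[2],1),round(o["grip_width"],3))
grip(0.45)
robot.hold(0.2)
p=robot.observe()["tcp_pos"]; robot.servo_line([p[0],p[1],170],feed=150)
im,C=snap("wrist","w3"); print(pin("clip_knob","wrist",C)[:1],knob(0.9),pin("clip","wrist",C)[:1]); im,C=snap("top","t3",(110,140,430,390),2.4); print(robot.observe()["t"])
E
```

```text
0.12 6.98 tang 2.5 rad 0.6 0.3 0.167
0.25 7.38 tang 1.6 rad -0.1 1.5 0.168
0.38 7.78 tang 1.1 rad -0.4 4.6 0.169
0.5 8.17 tang 0.3 rad -0.1 5.4 0.168
0.62 8.55 tang -1.5 rad 1.0 7.4 0.166
0.75 8.95 tang -2.4 rad 1.1 7.0 0.166
0.87 9.33 tang -2.2 rad 0.1 6.8 0.169Traceback (most recent call last):
  File "<stdin>", line 9, in <module>
  File "h.py", line 11, in pin
    return [(round(d["confidence"],2),np.round(R.T@(np.array(d["at"])-t),1)) for d in viewer.pinpoint(n,c)]
                                                                                      ~~~~~~~~~~~~~~~^^^^^
ValueError: it knows: canister, clip_knob, cup, edges, pivot, seat, spoon, tin, warmer
```

View pics/w3.png

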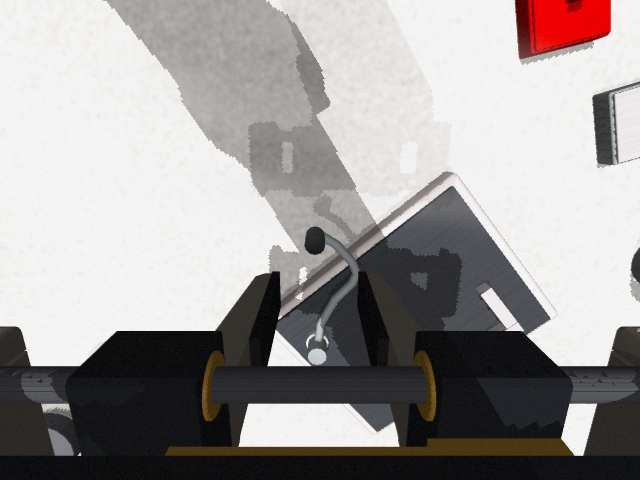

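The clip stays back: the knob is at (315,240) with the fingers off it and lifted.

Next: look down on the metal tin.

```bash
python3 - <<'E'
from h import *
a=-0.25
z=np.array([np.sin(a),-np.cos(a)])
robot.movep([574,306,200],down(a))
im,C=snap("wrist","w4")
np.savez("w4.npz",im=im,K=C[0],R=C[1],t=C[2])
print(pin("tin","wrist",C)); print(robot.observe()["t"])
E
```

```text
[(0.93, array([ 2.963e+02,  3.553e+02, -3.000e-01])), (0.86, array([576.2, 470. ,   2.2])), (0.76, array([425.6, 270. ,   2.5])), (0.72, array([5.780e+02, 3.089e+02, 5.000e-01]))]
12.6583
```

View pics/w4.png

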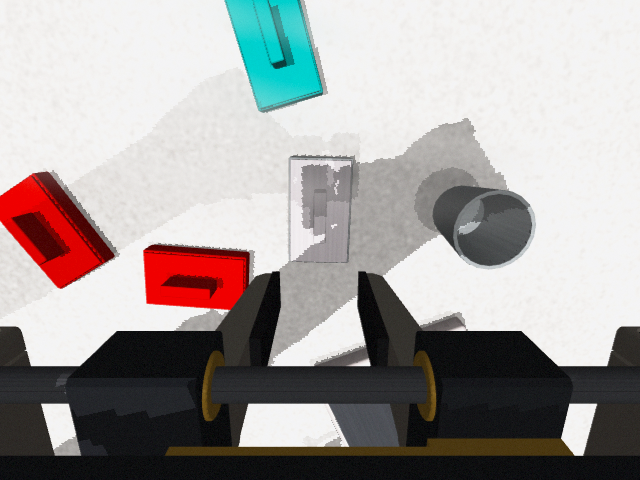

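```bash
python3 - <<'E'
from h import *
d=np.load("w4.npz");im=d["im"];C=(d["K"],d["R"],d["t"])
P=unproj([(290,157),(354,157),(349,263),(289,262)],24,C)[:,:2]; print(np.round(P,1),P.mean(0))
u=(P[0]-P[3]+P[1]-P[2]);v=P[1]-P[0]+P[2]-P[3]; print("long",np.linalg.norm(u)/2,"yaw",np.arctan2(-u[0],u[1]),"short",np.linalg.norm(v)/2,np.arctan2(v[1],v[0]))
from scipy.optimize import minimize
from scipy.ndimage import map_coordinates
g=cv2.GaussianBlur(cv2.cvtColor(im,cv2.COLOR_BGR2GRAY),(0,0),1.0).astype(float)
gx=cv2.Sobel(g,cv2.CV_64F,1,0)/8;gy=cv2.Sobel(g,cv2.CV_64F,0,1)/8;m=np.minimum(np.hypot(gx,gy),15)
cor=[(-32,-55),(32,-55),(32,55),(-32,55)]
def cost(p):
    s=0
    for i in range(4):
        a,b=np.array(cor[i]),np.array(cor[(i+1)%4]); Q=np.c_[np.linspace(a,b,80),np.full(80,24.)]
        uv=proj(T(Q,p[:2],p[2]),C); s-=map_coordinates(m,[uv[:,1],uv[:,0]],order=1).mean()
    return s
c=P.mean(0);y=np.arctan2(-u[0],u[1])
r=min((minimize(cost,[c[0]+i,c[1]+j,y+k],method="Nelder-Mead") for i in(-2,0,2) for j in (-2,0,2) for k in(-.02,0.02)),key=lambda r:r.fun); print(r.x,r.fun,cost([*c,y]))
o,th=r.x[:2],r.x[2]
s=4;x0,y0,x1,y1=230,130,400,280
w=cv2.resize(im[y0:y1,x0:x1],None,fx=s,fy=s,interpolation=cv2.INTER_CUBIC)
def line(P,z,cl):
    q=((proj(T(np.c_[P,np.full(len(P),z)],o,th),C)-[x0,y0]+.5)*s-.5).astype(int); cv2.polylines(w,[q],True,cl,1)
line(cor,24,(0,255,0)); rb=[(-6,-25),(6,-25),(6,25),(-6,25)]; line(rb,50,(0,0,255)); line(rb,24,(255,0,0))
cv2.imwrite("pics/ov2.png",w)
E
```

```text
[[561.6 369.5]
 [622.  354.1]
 [592.6 248.1]
 [531.2 265. ]] [576.84916645 309.18499712]
long 109.35866245062817 yaw -0.27658107864353115 short 63.02173465182606 -0.25929010533442676
[ 5.76047204e+02  3.10067958e+02 -2.74690956e-01] -46.01580902971535 -30.752588475393832
```

View pics/ov2.png

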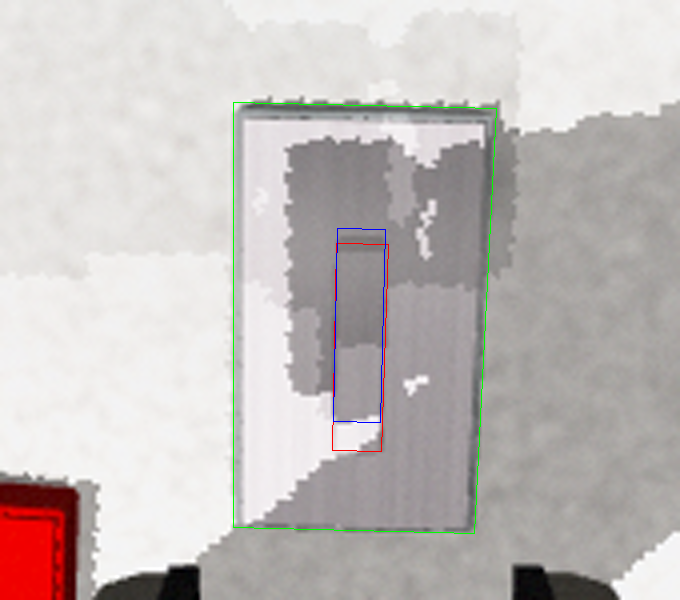

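The fitted outline lies on the metal tin: centre (576, 310), yaw -0.275, rib at wrist pixel (320,213). The red and turquoise look-alikes are clear of it.

Next: grasp the rib.

```bash
python3 - <<'E'
from h import *
a=-0.275; c=[576.05,310.05]
robot.movep([*c,90],down(a))
robot.servo_line([*c,27],feed=80)
o=robot.observe();print(np.round(o["contact_force"],1),o["tcp_pos"])
print(grip(0.0,40)); o=robot.observe();print(o["grip_width"]*92,np.round(o["contact_force"],1),o["tcp_pos"])
robot.servo_line([*c,110],feed=80); robot.hold(.1)
o=robot.observe();print(o["grip_width"]*92,np.round(o["contact_force"],1),np.round(o["wrist_torque"],2),o["tcp_pos"],o["t"])
snap("wrist","w5")
E
```

```text
[-0.9 -0.2  0.6] [576.4264661  310.17421479  27.31393106]
False
11.754362912333985 [-0.5  0.4  1.2] [576.22212647 310.12423176  27.24367162]
11.704896507965099 [-0.4  0.2 -3.5] [-0.09  0.04  0.05] [575.65005409 309.8170036  109.23775198] 15.95
```

View pics/w5.png

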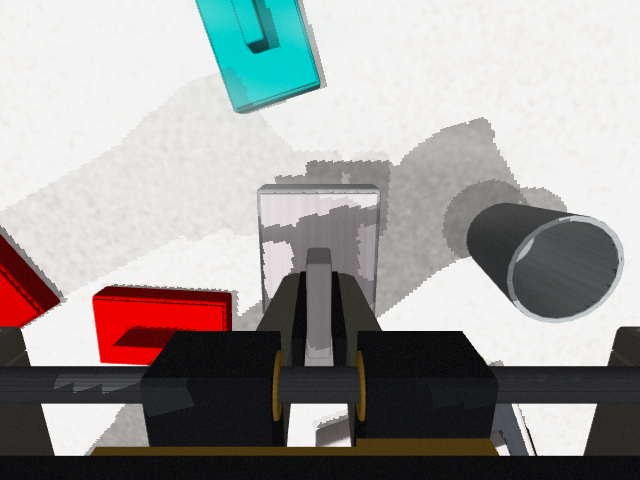

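The tin is held: rib width 11.7 mm, weight about 3.5 N, level in the view.

Next: carry it over and lower it short of both edges.

```bash
cat >> h.py <<'E'
UX=np.array([np.cos(TH),np.sin(TH)]);UY=np.array([-UX[1],UX[0]])
def wp(x,y): return T([[x,y]],W,TH)[0]
def st():
    o=robot.observe();f=o["contact_force"];p=o["tcp_pos"]; d=p[:2]-W
    return dict(t=round(o["t"],2),F=np.round([f[:2]@UX,f[:2]@UY,f[2]],1),P=np.round([d@UX,d@UY,p[2]],2),tq=np.round(o["wrist_torque"],2))
E
python3 - <<'E'
from h import *
o=robot.observe()
robot.servo_line([576.05,310.05,135],feed=120)
p=wp(6,-12)
robot.servo_line([*p,135],feed=150,rotation=down(TH)); robot.hold(.2); print(st())
robot.servo_line([*p,68],feed=60); robot.hold(.2);print(st())
for z in np.arange(65,58.9,-1):
    robot.servo_line([*p,z],feed=20); robot.hold(.1); s=st(); print(z,s)
    if s["F"][2]>-1: break
snap("wrist","w6")
E
```

```text
{'t': 18.68, 'F': array([-0.2, -0.2, -2.7]), 'P': array([  6.03, -11.48, 135.  ]), 'tq': array([-0.05,  0.04, -0.02])}
{'t': 20.15, 'F': array([-0.5, -0.8, -2.7]), 'P': array([  6.22, -11.99,  68.37]), 'tq': array([-0.05,  0.05, -0.03])}
65.0 {'t': 20.55, 'F': array([ 0.1, -0.1, -2.9]), 'P': array([  5.98, -12.01,  64.93]), 'tq': array([-0.03,  0.05,  0.04])}
64.0 {'t': 20.9, 'F': array([ 0.1, -0.3, -2.8]), 'P': array([  6.  , -12.02,  63.99]), 'tq': array([-0.04,  0.01, -0.01])}
63.0 {'t': 21.25, 'F': array([-0.2, -0.4, -2. ]), 'P': array([  6.  , -11.97,  62.99]), 'tq': array([-0.06,  0.04, -0.  ])}
62.0 {'t': 21.6, 'F': array([ 0.7,  0.4, -0.6]), 'P': array([  6.28, -12.06,  62.25]), 'tq': array([-0.01,  0.08,  0.04])}
```

View pics/w6.png

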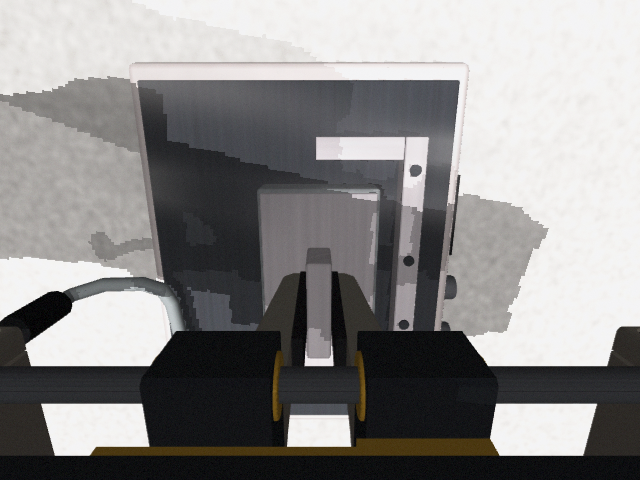

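The tin is just touching the bed (force change at TCP z about 62.2), square to the edges, with a visible gap of about 12 mm to the long edge at (410,230) and to the end stop at (360,148). The clip is back.

Next: slide +x with force watch.

```bash
python3 - <<'E'
from h import *
y=-12
xs=[8,10,12,14]+list(np.arange(14.5,24,0.5)); dr=[]
for x in xs:
    robot.servo_line([*wp(x,y),62],feed=20); robot.hold(.05); s=st(); f=-s["F"][0]
    print(x,s["t"],s["F"],s["P"],s["tq"][2])
    if x<=14 and x>=10: dr.append(f)
    if x>14 and f>np.mean(dr)+6 or f>13: break
E
```

```text
8 21.95 [-3.7  0.3  4.2] [  7.69 -12.04  62.26] -0.03
10 22.25 [-4.3 -0.2  5.2] [  9.83 -12.08  62.23] -0.01
12 22.55 [-3.2 -0.   4.7] [ 11.81 -12.13  62.23] 0.02
14 22.85 [-4.5 -0.4  5.3] [ 13.83 -12.15  62.24] 0.01
14.5 23.15 [-6.7 -1.   6.6] [ 13.84 -12.15  62.26] 0.01
15.0 23.45 [-5.7  0.1  6.5] [ 14.3  -12.12  62.23] 0.01
15.5 23.75 [-6.   0.3  7.4] [ 14.84 -12.14  62.25] -0.02
16.0 24.05 [-6.3  0.   7.1] [ 15.32 -12.14  62.26] -0.02
16.5 24.35 [-5.9 -0.4  7.2] [ 15.83 -12.15  62.24] -0.03
17.0 24.65 [-5.9 -0.4  6.7] [ 16.33 -12.16  62.26] 0.01
17.5 24.95 [-6.  -1.1  6.8] [ 16.84 -12.14  62.25] -0.01
18.0 25.25 [-5.4 -1.1  7.1] [ 17.38 -12.15  62.27] -0.02
18.5 25.55 [-6.5 -0.3  6.7] [ 17.84 -12.18  62.24] -0.04
19.0 25.85 [-5.5  0.4  6.3] [ 18.32 -12.12  62.22] 0.02
19.5 26.15 [-6.4  0.3  7.1] [ 18.68 -12.14  62.24] -0.01
20.0 26.45 [-8.1 -0.   7.7] [ 18.7  -12.18  62.25] 0.05
20.5 26.75 [-8.8  0.6  9.8] [ 18.71 -12.18  62.28] 0.0
21.0 27.05 [-10.4   0.2  11.3] [ 18.72 -12.14  62.28] 0.04
```

The long edge is felt: position stalls at x = 18.7 while force rises from 6 to 10 N.

Next: +y, keeping only a slight press in x.

```bash
python3 - <<'E'
from h import *
x=20
dr=[];last=None
for y in [-10,-8,-6,-4,-3]+list(np.arange(-2.5,6.1,0.5)):
    robot.servo_line([*wp(x,y),62.2],feed=20); robot.hold(.05); s=st(); f=-s["F"][1]
    print(y,s["t"],s["F"],s["P"],s["tq"][2])
    if -6<=y<=-3: dr.append(f)
    if (y>-2.5 and f>np.mean(dr)+5 and s["P"][1]-last<0.15) or f>14 or -s["F"][0]>14: break
    last=s["P"][1]
E
```

```text
-10 27.36 [-6.5 -2.8  6.1] [ 18.71 -11.91  62.29] 0.04
-8 27.66 [-6.2 -6.3  6.4] [ 18.71 -11.72  62.34] 0.05
-6 27.96 [-6.1 -7.5  6.7] [ 18.71 -10.61  62.37] 0.08
-4 28.26 [-6.  -8.   6.8] [18.69 -8.88 62.36] 0.12
-3 28.56 [-6.9 -8.7  6.9] [18.68 -8.14 62.39] 0.07
-2.5 28.86 [-6.9 -8.2  6.7] [18.68 -7.8  62.39] 0.09
-2.0 29.16 [-7.2 -8.8  5.8] [18.68 -7.34 62.4 ] 0.09
-1.5 29.46 [-5.4 -8.7  6.4] [18.68 -6.89 62.4 ] 0.06
-1.0 29.76 [-5.8 -8.5  6. ] [18.7  -6.37 62.42] 0.13
-0.5 30.06 [-5.9 -9.   6.2] [18.71 -5.9  62.44] 0.06
0.0 30.36 [-6.4 -9.2  7. ] [18.69 -5.36 62.42] 0.06
0.5 30.66 [-6.8 -8.6  6.6] [18.69 -4.87 62.43] 0.06
1.0 30.96 [-7.2 -9.5  6.6] [18.69 -4.39 62.43] 0.06
1.5 31.26 [-6.8 -8.2  6.8] [18.69 -3.89 62.42] 0.09
2.0 31.56 [-6.9 -8.3  6.6] [18.7  -3.39 62.42] 0.06
2.5 31.86 [-6.3 -8.5  7. ] [18.68 -2.88 62.4 ] 0.04
3.0 32.16 [-6.7 -8.7  6.7] [18.69 -2.4  62.41] 0.06
3.5 32.46 [-7.1 -8.   7. ] [18.7  -1.89 62.43] 0.04
4.0 32.76 [-7.3 -8.3  6.8] [18.69 -1.42 62.4 ] 0.08
4.5 33.06 [-5.3 -8.2  6.6] [18.7  -0.91 62.41] 0.13
5.0 33.36 [-7.5 -8.4  6.8] [18.69 -0.43 62.42] 0.08
5.5 33.66 [-6.8 -7.7  6.2] [18.68  0.08 62.41] 0.07
6.0 33.96 [-6.4 -8.9  6.2] [18.7   0.56 62.41] 0.01
```

```bash
python3 - <<'E'
from h import *
x=20;last=0.56
for y in np.arange(6.5,14,0.5):
    robot.servo_line([*wp(x,y),62.2],feed=20); robot.hold(.05); s=st(); f=-s["F"][1]
    print(y,s["t"],s["F"],s["P"],s["tq"][2])
    if (f>12 and s["P"][1]-last<0.15) or f>15 or -s["F"][0]>14: break
    last=s["P"][1]
E
```

```text
6.5 34.26 [-6.1 -8.8  6.9] [18.7   1.06 62.41] 0.03
7.0 34.56 [-6.1 -8.7  6.6] [18.7   1.59 62.42] 0.07
7.5 34.86 [-6.7 -9.   6.4] [18.7   1.66 62.43] 0.09
8.0 35.16 [ -6.3 -10.2   6.8] [18.67  1.67 62.44] 0.15
8.5 35.46 [ -6.8 -10.2   6.5] [18.73  1.71 62.52] 0.04
9.0 35.76 [ -6.2 -11.4   7.7] [18.71  1.69 62.53] 0.09
9.5 36.06 [ -6.6 -12.9   6.6] [18.72  1.75 62.55] 0.11
```

Both edges are felt (y stalls at 1.7 with the force rising from 9 to 13 N).

Next: relax the push, release, lift and look.

```bash
python3 - <<'E'
from h import *
robot.servo_line([*wp(19.0,2.4),62.4],feed=20); robot.hold(.1); print(st())
grip(0.35); robot.hold(0.25); print(st())
p=wp(18.7,1.7)
robot.servo_line([*p,100],feed=80);print(st())
robot.movep([*wp(-10,35),230],down(TH))
im,C=snap("wrist","w7"); np.savez("w7.npz",im=im,K=C[0],R=C[1],t=C[2])
print(pin("tin","wrist",C),pin("clip_knob","wrist",C),knob(0.9),wp(18,0),st()["t"])
E
```

```text
{'t': 36.67, 'F': array([-5.1, -3.1,  3.8]), 'P': array([18.7 ,  1.48, 62.27]), 'tq': array([-0.94,  0.88,  0.04])}
{'t': 37.4, 'F': array([ 0.5, -0.1, -0.2]), 'P': array([19.04,  2.41, 62.41]), 'tq': array([-0.01,  0.04,  0.03])}
{'t': 38.02, 'F': array([-0.5, -0.8, -0.2]), 'P': array([ 18.75,   1.75, 100.39]), 'tq': array([-0.06,  0.11, -0.02])}
[] [(0.69, array([489.9, -15.4,  69.3]))] [492.9683961   -9.76953691] [645.38379242  33.24046061] 38.77
```

View pics/w7.png

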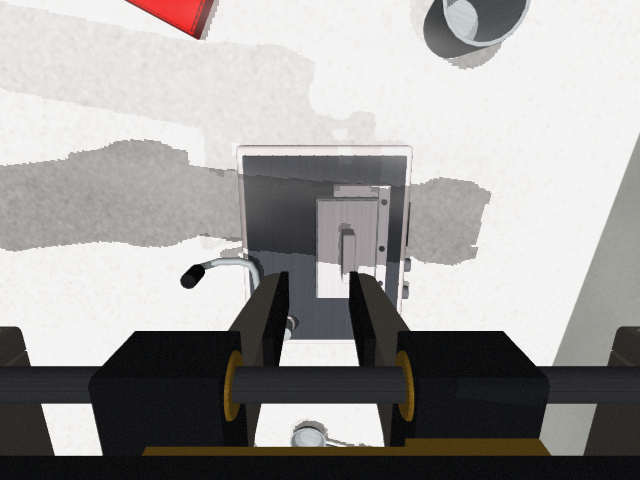

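```bash
python3 - <<'E'
from h import *
d=np.load("w7.npz");im=d["im"];C=(d["K"],d["R"],d["t"])
s=4;x0,y0,x1,y1=290,165,430,315
w=cv2.resize(im[y0:y1,x0:x1],None,fx=s,fy=s,interpolation=cv2.INTER_CUBIC)
def line(P,z,cl):
    q=((proj(T(np.c_[P,np.full(len(P),z)],W,TH),C)-[x0,y0]+.5)*s-.5).astype(int); cv2.polylines(w,[q],True,cl,1)
cor=np.array([(-32,-55),(32,-55),(32,55),(-32,55)])
line(cor+[18,0],59,(0,255,0)); line([(50,-55),(62,-55),(62,67),(4,67),(4,55),(50,55)],49,(0,255,255))
cv2.imwrite("pics/ov3.png",w)
from scipy.optimize import minimize
from scipy.ndimage import map_coordinates
g=cv2.GaussianBlur(cv2.cvtColor(im,cv2.COLOR_BGR2GRAY),(0,0),.8).astype(float)
m=np.minimum(np.hypot(cv2.Sobel(g,cv2.CV_64F,1,0),cv2.Sobel(g,cv2.CV_64F,0,1))/8,15)
def cost(p):
    t=0
    for i in range(4):
        Q=np.c_[np.linspace(cor[i],cor[(i+1)%4],80),np.full(80,59.)]; Q[:,:2]=T(Q[:,:2],p[:2],p[2]); Q=T(Q,W,TH)
        uv=proj(Q,C); t-=map_coordinates(m,[uv[:,1],uv[:,0]],order=1).mean()
    return t
r=min((minimize(cost,[18+i,j,k],method="Nelder-Mead") for i in(-2,0,2) for j in (-2,0,2) for k in(-.02,0.02)),key=lambda r:r.fun); print(r.x,r.fun)
E
```

```text
[1.84296089e+01 2.06035934e+00 6.65997839e-03] -46.784626800159856
```

View pics/ov3.png

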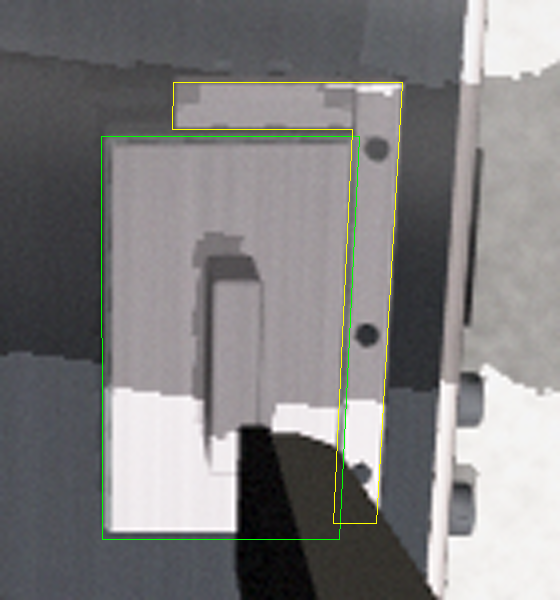

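The crop shows the tin snug in the L with no bed visible between the tin and the bars, square to within about 0.007 rad. The clip is still back, with the knob at (192,276).

Next: pinch the knob and ease it forward.

```bash
python3 - <<'E'
from h import *
grip(0.5)
k=knob(0.9); robot.movep([*k,120],down(TH+0.9))
robot.servo_line([*k,60],feed=80); print(st())
grip(0.0,25); o=robot.observe(); print(o["grip_width"]*92,st())
def out(q):
    o=robot.observe();f=o["contact_force"];u=np.array([np.cos(TH+q),np.sin(TH+q)])
    ft=f[:2]@u; print(round(q,3),round(o["t"],2),"tang",round(ft,1),"rad",round(f[:2]@[-u[1],u[0]],1),round(f[2],1),round(o["grip_width"]*92,1)); return ft
for q in [0.8,0.7,0.6,0.5,0.42,0.34,0.26,0.2,0.16]:
    robot.servo_line([*knob(q),60],feed=40,rotation=down(TH+q)); out(q)
E
```

```text
{'t': 40.98, 'F': array([-0. ,  0.9, -1.1]), 'P': array([-138.47,  -22.02,   60.28]), 'tq': array([0.01, 0.01, 0.02])}
15.411382574607188 {'t': 41.55, 'F': array([-1.5,  0.1,  2.2]), 'P': array([-138.86,  -22.13,   60.17]), 'tq': array([-0.16,  0.16,  0.02])}
0.8 41.98 tang -1.9 rad -0.3 3.7 15.4
0.7 42.42 tang -1.3 rad -0.8 4.3 15.2
0.6 42.85 tang 0.5 rad -0.3 5.5 14.9
0.5 43.28 tang -0.4 rad 0.8 4.7 15.2
0.42 43.67 tang 1.9 rad 0.3 4.6 15.5
0.34 44.05 tang 1.5 rad 0.5 3.7 15.4
0.26 44.43 tang 2.1 rad 0.5 4.7 15.1
0.2 44.76 tang 2.7 rad 0.0 5.3 15.1
0.16 45.02 tang 2.3 rad 0.1 5.0 15.4
```

```bash
python3 - <<'E'
from h import *
for q in np.arange(0.145,-0.03,-0.01):
    robot.servo_line([*knob(q),60],feed=20,rotation=down(TH+q)); robot.hold(.15)
    o=robot.observe();f=o["contact_force"];u=np.array([np.cos(TH+q),np.sin(TH+q)]);ft=f[:2]@u
    p=o["tcp_pos"][:2]-wp(-50,-95); ang=np.arctan2(p[1],p[0])-TH-np.pi/2+2/115
    print(round(q,3),round(o["t"],2),"tang",round(ft,1),"rad",round(f[:2]@[-u[1],u[0]],1),round(f[2],1),"ang",round(ang,4))
    if ft<-1: break
E
```

```text
0.145 45.42 tang 2.1 rad 0.1 4.3 ang 0.145
0.135 45.83 tang 3.4 rad 1.1 5.7 ang 0.1349
0.125 46.23 tang 3.3 rad 0.3 5.2 ang 0.1246
0.115 46.62 tang 2.7 rad 0.9 4.2 ang 0.1146
0.105 47.02 tang 2.9 rad 2.2 5.0 ang 0.104
0.095 47.42 tang 2.8 rad 1.5 5.7 ang 0.0943
0.085 47.83 tang 2.9 rad 1.0 5.6 ang 0.0843
0.075 48.23 tang 3.0 rad 0.8 5.2 ang 0.0741
0.065 48.62 tang 1.4 rad 1.3 6.6 ang 0.0695
0.055 49.02 tang 0.2 rad 1.1 10.0 ang 0.0676
0.045 49.42 tang -3.0 rad 1.3 11.2 ang 0.0662
```

The spring load passes to the tin at about 0.07 (tangential force falls from +3 N to negative).

Next: return to the neutral point, release and lift.

```bash
python3 - <<'E'
from h import *
q=0.055
robot.servo_line([*knob(q),60],feed=20,rotation=down(TH+q)); robot.hold(.1); print(st())
grip(0.3); robot.hold(.1); print(st(), robot.observe()["grip_width"]*92)
robot.servo_line([*knob(0.068),130],feed=80)
robot.movep([*wp(-10,35),230],down(TH)); grip(1.0); robot.hold(.1)
im,C=snap("wrist","w8"); np.savez("w8.npz",im=im,K=C[0],R=C[1],t=C[2])
print(pin("clip_knob","wrist",C),knob(0.07),st())
cv2.imwrite("pics/w8c.png",cv2.resize(im[130:350,220:430],None,fx=2.7,fy=2.7,interpolation=cv2.INTER_CUBIC))
snap("top","t8",(110,80,590,390),1.6)
E
```

```text
{'t': 49.77, 'F': array([-1. ,  1.3,  8.8]), 'P': array([-55.77,  19.87,  60.04]), 'tq': array([0.14, 0.19, 0.12])}
{'t': 50.26, 'F': array([-0.3, -0.4, -0.2]), 'P': array([-54.88,  19.85,  59.58]), 'tq': array([-0.04,  0.01, -0.  ])} 27.603062434287686
[(0.6, array([628.7,  31.4,   1.6])), (0.59, array([567.6,  40.2,  69.8]))] [569.32680667  42.87578838] {'t': 53.03, 'F': array([-0.3, -0.8, -0.4]), 'P': array([-10.01,  34.98, 229.99]), 'tq': array([-0.07,  0.08,  0.01])}
```

View pics/w8c.png

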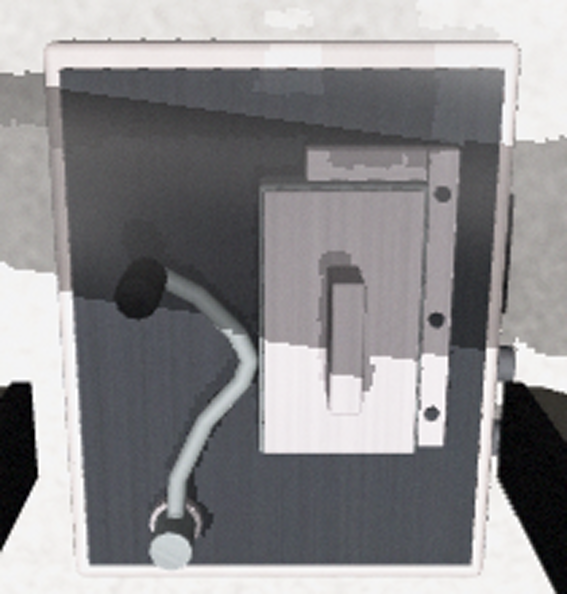

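View pics/t8.png

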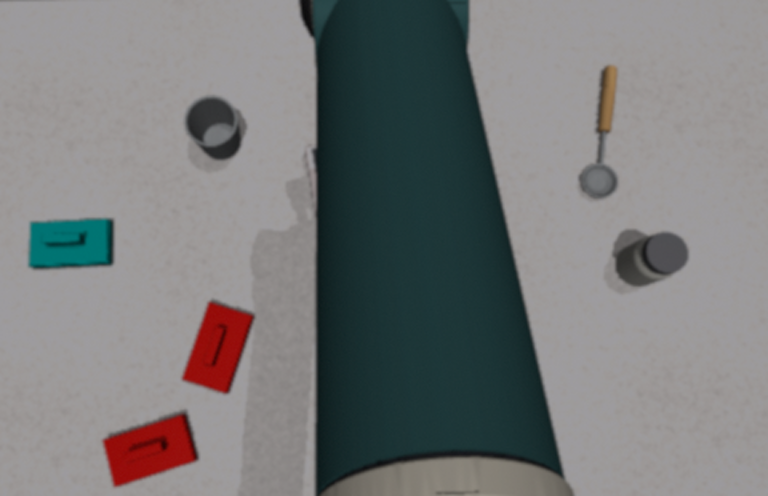

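```bash
python3 - <<'E'
from h import *
from scipy.optimize import minimize
from scipy.ndimage import map_coordinates
cor=np.array([(-32,-55),(32,-55),(32,55),(-32,55)])
for n in ("w7","w8"):
    d=np.load(n+".npz");im=d["im"];C=(d["K"],d["R"],d["t"])
    g=cv2.GaussianBlur(cv2.cvtColor(im,cv2.COLOR_BGR2GRAY),(0,0),.8).astype(float)
    m=np.minimum(np.hypot(cv2.Sobel(g,cv2.CV_64F,1,0),cv2.Sobel(g,cv2.CV_64F,0,1))/8,15)
    def cost(p,z):
        t=0
        for i in range(4):
            Q=np.c_[np.linspace(cor[i]*p[3],cor[(i+1)%4]*p[3],80),np.full(80,z)]; Q[:,:2]=T(Q[:,:2],p[:2],p[2]); Q=T(Q,W,TH)
            uv=proj(Q,C); t-=map_coordinates(m,[uv[:,1],uv[:,0]],order=1).mean()
        return t
    r=min((minimize(cost,[18+i,j,k,.98],args=(59,),method="Nelder-Mead") for i in(-2,0,2) for j in (-2,0,2) for k in(-.01,0.01)),key=lambda r:r.fun); print(n,r.x,r.fun)
E
```

```text
w7 [1.73514259e+01 9.33298913e-01 8.72068655e-04 9.40406963e-01] -50.616880948319135
w8 [1.75332825e+01 6.13709755e-01 4.56700020e-04 9.42017520e-01] -58.232998764505496
```

The view shows the bar pressing the tin's long side at (250,360 in the crop), with the tin snug in the L. The fits before and after closing the clip agree within 0.3 mm, and yaw is about 0. The cup, spoon, canister and look-alikes have not moved.

Handing in.

```bash
python3 - <<'E'
from h import *
print(robot.job_done(), robot.observe()["t"])
E
```

```text
the job is handed in; nothing more can be done
the job is handed in; nothing more can be done
```

The job is handed in, with about 53 of the 72 s used at my last reading. The tin is home in the warmer with the clip pressing on it.

- **Clip back:** I pinched the knob, drew the clip back and let go. It stayed back by itself, as the pictures before and after placing showed.
- **Tin:** I took the plain metal one by its rib, carried it level and set it on the bed short of both edges. I slid it +x until the long edge was felt, with wrist force rising from about 6 to 10 N. Then I slid it +y until the end stop was felt, rising from about 9 to 13 N. Both are well below 20 N.
- **Clip forward:** I eased it forward while it stayed pinched, until the spring load passed to the tin at about 0.07 rad. Then I released and lifted clear.

**Last checks:**
- The camera fit puts the tin within about 0.7 mm of the seat point, with yaw about 0.0005 rad. It moved no more than 0.3 mm while the clip closed.
- The clip bar is seen against the tin.
- The cup, spoon, canister and look-alikes look unmoved.
- The clip's force on the tin was not measured directly; I inferred it from the spring load passing over.
- An earlier camera fit gave y about 2 mm past the seat. It assumed the full-size lid outline, but the visible outline is about 6% smaller. Allowing for that brought the fit into agreement.
- The final clip_knob search gave one false report at the warmer's origin. Its other report matched the expected knob position within 4 mm.

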